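# Load the rivet tin on the roller lane

## Robot

A 7-joint arm with a two-finger parallel gripper is mounted at the origin on the work surface. World frame = base frame: x ahead of the robot, y to its left, z up, the work surface at z = 0. Lengths are in m, angles in rad, forces in N, time in s.
With the tool pointing down it reaches from about 0.4 to 0.875 m from the base axis. Payload 6.5 kg.
Tool frame: the origin (TCP) lies between the finger pads; the fingertips stand 17 mm ahead of it and the grasp point (between the pads) lies 2 mm behind it (robot.finger_overhang is the distance from the TCP to the fingertips, in m); z points along the fingers, y is the direction in which the jaws open and shut (so a half turn about z gives the same grasp; the last joint's range is limited). The gripper opens to 85 mm and grips with 20 to 120 N. Pads are 22 mm wide; open, the fingers measure 114 mm over their backs; the gripper's body (76 mm by 85 mm) begins 54 mm behind the grasp point. The pads swing forward as they close: fully open they stand 13 mm farther back than shut.
Start: joints at [-1.399, 0.536, -0.004, 1.538, 0.003, 1.067, -0.071], TCP at [0.153, 0.632, 0.248] pointing down, gripper open.
Joint ranges: [-2.7, 2.7], [-0.37, 2.16], [-1.27, 1.26], [0.24, 2.4], [-1.31, 4.45], [0.19, 1.91], [-2.76, 2.76]. Speed limits (rad/s): [2.39, 2.39, 3.14, 3.14, 3.14, 3.14, 3.14].

## Interface

Orientations are given as a unit quaternion [w, x, y, z].
In Python, from cell import observe, read_camera, camera_info, ticket, robot gives the robot as it stands.
- The arm moves only by the shell command python3 -m pendant 'ROWS' [FORCE]. ROWS is JSON, one flat list of numbers, 7 for each row, row after row: the shift along the tool's x, y, z in m, then the turn, a rotation vector about the tool's x, y, z in degrees, then the closure in counts, from 0 (fully open) to 255 (shut). In form: [x, y, z, rx, ry, rz, fingers, x, y, z, rx, ry, rz, fingers, ...]. A call has 1 to 8 rows; each row shifts and turns the commanded pose from where the row before left it, along the tool's axes as they then stand; what a row does not reach is not made up. A row lasts 1/8 s, in which the tool goes at most 62.5 mm and 10.7 degrees, less where a joint would pass 70% of its speed; a pose out of reach is approached as far as the arm can. A call is refused whole if a number of a shift passes 0.0625 or a number of a turn 10.7, either way. A call with a gripper value outside its range is refused whole. The fingers move at their own pace and stop on an object; FORCE is the grip in N (left out, the last holds). Time passes only in rows, so rows that do not move let the fingers close. It gives the time, the measured TCP pose, the force and the opening at its end, in the units of the state.
- observe(): the state, without advancing time (a new reading comes with each control period).
- read_camera(name): name is "scene" or "top" or "wrist"; returns (picture, depth): 400x640x3 uint8, red, green, blue; 400x640 float32, m along the optical axis (not along the pixel's ray), 0 where there is no reading.
- camera_info(name): a dict with "fx", "fy", "cx", "cy" (pixels), "position" and "orientation" of the camera in the world. Camera axes: x right, y down, z forward; pixel columns grow to the right and rows downward; lengths in m; the calibration is good to about 2 mm. A picture is of the moment at which its call begins: read the wrist's pose just before it. camera_info takes no time and is no camera call; for the wrist camera it gives the pose at the moment of the call.
- ticket.hand_in(): hands the job in, once; it reports no verdict.
The state is a dict: "time_s": time; "joint_pos": joint angles; "joint_velocities": joint speeds; "tau": joint torques, N m; "ee_pos": TCP position; "tcp_rot": TCP orientation; "ft_force": force on the tool from outside, world axes, zero at the start; "torque": the same for the moment, N m; "width": finger opening in m.
Only numpy, scipy, OpenCV 4.12 (cv2) and the standard library are available. Lean on these libraries where they do the work, as an engineer would, in place of code of your own. Each camera call takes 0.05 s, during which the arm holds its last target.

## Task

Take the tall oblong rivet tin and set it gently, upright and lengthwise, on the rollers at the raised end of the roller lane, the end nearest the robot. Let go there so that it rolls by itself down to the stop plate and rests square against it; do not drop it or carry or push it down the lane.

Things in the scene. Friction and masses are not known exactly. Their poses are not given: they have to be found in the camera images.
- rivet_tin: Closed bare-metal oblong tin with a lid, 90 mm long (its x axis), 56 wide (y), 75 tall, about 0.4 kg; origin at the centre of its underside, z up. Stands on the bench left or right of the lane, turned up to 50 degrees. The only tin both oblong and tall: a low oblong one (30 tall), a tall square one (56 x 56 x 75) and a round one (60 across, 75 tall) of the same metal stand about.
- rack: Fixed lane of 13 free aluminium rollers between dark steel rails, 335 x 92 mm. Origin on the bench under its middle; x level down the lane, from the raised open end near the robot to the stop plate, y across, z up. Falls 0.12 rad towards +x; roller tops 75 mm above the origin. Rails 76 mm apart inside, 14 mm above the roller tops. A tin let go there rolls by itself and is at the stop within 2 s.
- load_end (a point): Where the centre of the tin's underside goes when set down: on the plane of the roller tops, midway between the rails, 86 mm above the bench, 94 mm from the lane's middle towards the robot. From 40 mm nearer the robot to 50 mm farther down the lane will do.
- home (a point): Point on the plane of the roller tops, midway between the rails, 64 mm above the bench: the centre of the tin's underside when it rests against the stop plate.

How it is judged:
On the way, in this order (a step that is already met when the one before it is completed fails the run):
1. the tin stands lengthwise on the rollers in the raised half of the lane, let go by the fingers (x of rivet_tin in the frame of rack between -0.15 and -0.02 m and y of rivet_tin in the frame of rack between -0.02 and 0.02 m and z of rivet_tin in the frame of rack between 0.065 and 0.105 m and angle between rivet_tin's own z axis and vertical below 0.25 rad and angle between the x axis of rivet_tin and the x axis of rack, either way round below 0.3 rad and contact force between the fingers and rivet_tin below 0.1 N and contact force between rivet_tin and rack above 0.5 N), for 0.04 s.
2. the tin has rolled to the stop plate (x of rivet_tin in the frame of rack between 0.079 and 0.109 m and y of rivet_tin in the frame of rack between -0.02 and 0.02 m and z of rivet_tin in the frame of rack between 0.05 and 0.078 m and angle between rivet_tin's own z axis and vertical below 0.22 rad and angle between the x axis of rivet_tin and the x axis of rack, either way round below 0.2 rad and contact force between the fingers and rivet_tin below 0.1 N), for 0.2 s.
At the end, for the whole second after the job is handed in: The tin stands lengthwise on the rollers between the rails, lid up, at rest and let go, against the stop plate (its centre within 15 mm along the lane and 20 mm across of its home, within 0.2 rad of square) (all of step 2 and linear speed of rivet_tin below 0.02 m/s); the robot touches nothing.
It fails at once if the tin is dropped or thrown (faster than 0.8 m/s while not held) (linear speed of rivet_tin above 0.8 m/s and contact force between the fingers and rivet_tin below 0.05 N).
It fails at once if the tin is carried or pushed down the lower half of the lane by the fingers (x of rivet_tin in the frame of rack between 0 and 0.15 m and y of rivet_tin in the frame of rack between -0.03 and 0.03 m and z of rivet_tin in the frame of rack below 0.1 m and contact force between the fingers and rivet_tin above 0.5 N).
It also fails if it takes over 42 s, if anything falls off the work surface, if the arm or the gripper's body presses on something with over 40 N, if the wrist force passes 120 N, or if a joint passes its speed limit or range.

## Working session

There is one attempt and no reset: what is moved stays moved. The work goes in short steps, Python scripts to look and compute and a shell command to move; the robot and the scene stay as the last step left them, time stands still between calls to the robot, and variables do not carry over. Pictures are saved under pics/ and viewed, and the job is handed in when it is done.

```bash
ls; mkdir -p pics
python3 - <<'E'
from cell import observe, read_camera, camera_info
import cv2,numpy as np
print(observe())
for n in ["scene","top"]:
    p,d=read_camera(n); np.savez(f"pics/{n}0.npz",p=p,d=d)
    cv2.imwrite(f"pics/{n}0.png",p[:,:,::-1]); print(n,camera_info(n))
E
```

```text
pics
{'time_s': 0.0, 'joint_pos': array([-1.39920041,  0.53715493, -0.00446074,  1.53889594,  0.00261927,
        1.06727242, -0.07119184]), 'joint_velocities': array([-0.00125905,  0.00071358, -0.00055923,  0.0012072 , -0.00051958,
        0.00039899, -0.00142489]), 'tau': array([-4.18517784e-04, -5.83424199e+01,  1.04806792e+00, -2.59114909e+01,
        1.22316502e-02,  9.42263257e-03, -3.29731097e-05]), 'ee_pos': array([0.15298009, 0.63111739, 0.24741123]), 'tcp_rot': array([-3.63480728e-05,  1.18564120e-01,  9.92946024e-01, -8.61660686e-04]), 'ft_force': array([-0.24330155, -0.3531311 , -0.45023987]), 'torque': array([-0.00639593, -0.0335926 ,  0.037908  ]), 'width': 0.08497618344110155}
scene {'fx': 401.41296011025094, 'fy': 401.41296011025094, 'cx': 317.28587362645436, 'cy': 193.35915601797433, 'position': array([ 0.88506171, -0.53212374,  0.81855839]), 'orientation': array([-0.32871078,  0.91409164,  0.22203202, -0.08418719])}
top {'fx': 488.68817741914336, 'fy': 488.68817741914336, 'cx': 315.8691020144888, 'cy': 205.53149656013076, 'position': array([ 0.40040148, -0.00973499,  1.15033901]), 'orientation': array([-0.06326376,  0.70956072, -0.69902856,  0.06229251])}
```

View pics/scene0.png

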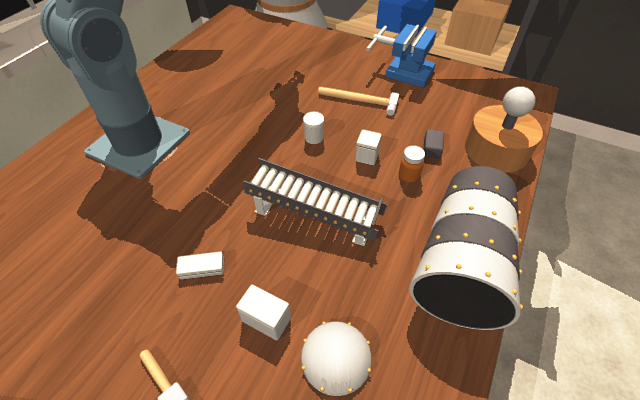

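View pics/top0.png

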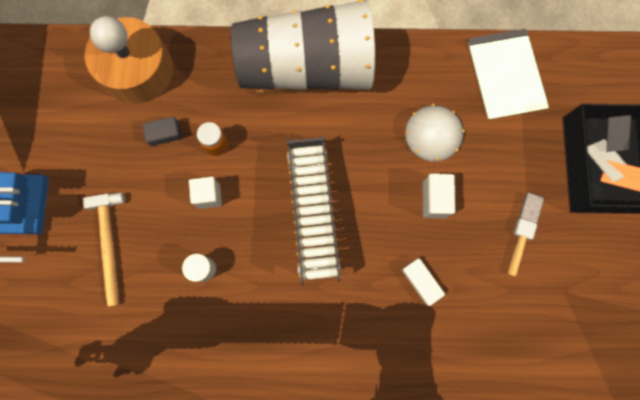

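The top view shows the rivet tin at about (438,195), right of the lane. The lane runs from (320,275), the near end, to (307,145), the stop. The square tin is at (205,192), the round one at (198,267) and the low oblong one at (424,282).

```bash
cat > h.py <<'E'
import numpy as np,cv2
from scipy.spatial.transform import Rotation as R
def rot(q): return R.from_quat([q[1],q[2],q[3],q[0]]).as_matrix()
def cloud(d,ci):
    v,u=np.indices(d.shape); 
    c=np.stack([(u-ci['cx'])/ci['fx']*d,(v-ci['cy'])/ci['fy']*d,d],-1)
    P=c@rot(ci['orientation']).T+ci['position']; P[d<=0]=np.nan; return P
def ray(uv,ci,z):
    uv=np.atleast_2d(uv).astype(float)
    r=np.c_[(uv[:,0]-ci['cx'])/ci['fx'],(uv[:,1]-ci['cy'])/ci['fy'],np.ones(len(uv))]@rot(ci['orientation']).T
    return ci['position']+r*((z-ci['position'][2])/r[:,2])[:,None]
E
python3 - <<'E'
from h import *
from cell import camera_info
np.set_printoptions(precision=4,suppress=True)
ci=camera_info("top");f=np.load("pics/top0.npz");P=cloud(f['d'],ci);pic=f['p']
z=P[...,2]
print("bench z",np.nanmedian(z[300:390,200:600]))
def rect(mask,name):
    pts=P[mask][:,:2].astype(np.float32)
    (c,s,a)=cv2.minAreaRect(pts*1000); print(name,mask.sum(),c,s,a,"z",np.median(P[mask][:,2]))
b=np.zeros(z.shape,bool);b[165:225,415:465]=1
m=b&(z>0.06)&(z<0.09);rect(m,"tin")
# bright top by ray at 0.075
mm=m.astype(np.uint8);cs,_=cv2.findContours(mm,cv2.RETR_EXTERNAL,cv2.CHAIN_APPROX_NONE);c=max(cs,key=cv2.contourArea)[:,0]
w=ray(c,ci,0.075)[:,:2].astype(np.float32)*1000; print("ray",cv2.minAreaRect(w),cv2.boxPoints(cv2.minAreaRect(w)))
b[:]=0;b[130:290,280:350]=1
m=b&(z>0.04)&(z<0.15);rect(m,"rack")
for v in range(135,290,6):
    q=np.where(m[v])[0]
    if len(q): 
        pts=P[v,q]; print(v,q.min(),q.max(),pts[0],pts[-1],"mid z",P[v,(q.min()+q.max())//2,2])
big=cv2.resize(pic[120:300,260:480],None,fx=3.3,fy=3.3,interpolation=cv2.INTER_CUBIC);cv2.imwrite("pics/z0.png",big[:,:,::-1])
E
```

```text
bench z 0.0004580783287455592
tin 1026 (626.3768310546875, -287.4930114746094) (57.58467483520508, 90.49302673339844) 89.62765502929688 z 0.07517812003088564
ray ((625.2677001953125, -284.9481201171875), (58.62757110595703, 92.52262878417969), 88.01578521728516) [[ 578.0192 -312.6426]
 [ 670.4863 -315.8461]
 [ 672.5162 -257.2537]
 [ 580.0491 -254.0502]]
rack 4911 (589.766845703125, 0.9832611083984375) (336.8443908691406, 91.89541625976562) 6.637862205505371 z 0.07676375506912225
135 321 322 [ 0.7602 -0.0161  0.0691] [ 0.7601 -0.0184  0.0697] mid z 0.0690881514248114
141 287 323 [0.7388 0.0607 0.0874] [ 0.7433 -0.0209  0.0771] mid z 0.08607110711057331
147 288 324 [0.7301 0.0592 0.07  ] [ 0.7304 -0.0234  0.0729] mid z 0.05109279162270375
153 287 324 [0.7199 0.0621 0.0557] [ 0.7158 -0.0235  0.0741] mid z 0.056731631870475585
159 289 326 [0.6999 0.0559 0.0761] [ 0.7068 -0.0286  0.0561] mid z 0.059929211933467785
165 289 326 [0.6854 0.0554 0.078 ] [ 0.687  -0.0284  0.0764] mid z 0.003494294763235928
171 289 326 [0.6762 0.0562 0.0588] [ 0.6718 -0.0284  0.0815] mid z 0.06403138005294218
17
[... 953 characters left out ...]
6065
243 296 335 [0.5086 0.0356 0.0794] [ 0.5077 -0.0493  0.1006] mid z 0.08256369105343042
249 297 337 [0.4934 0.0322 0.1027] [ 0.4963 -0.0544  0.0843] mid z 0.08695031905541195
255 297 336 [0.4824 0.0329 0.0777] [ 0.4819 -0.0516  0.1015] mid z 0.08532938736802143
261 299 338 [0.4678 0.0273 0.103 ] [ 0.4702 -0.0567  0.0854] mid z 0.0892225932931141
267 298 339 [0.457  0.0305 0.0664] [ 0.4582 -0.0597  0.0684] mid z 0.0019162012727513833
273 298 339 [0.4438 0.0303 0.0665] [ 0.4434 -0.0578  0.1109] mid z 0.09234478835948035
279 300 339 [0.4297 0.0243 0.1065] [ 0.4312 -0.0584  0.0993] mid z 0.0009179806321042427
285 301 302 [0.4179 0.0231 0.0681] [0.4179 0.0209 0.0691] mid z 0.06808629987030002
```

View pics/z0.png

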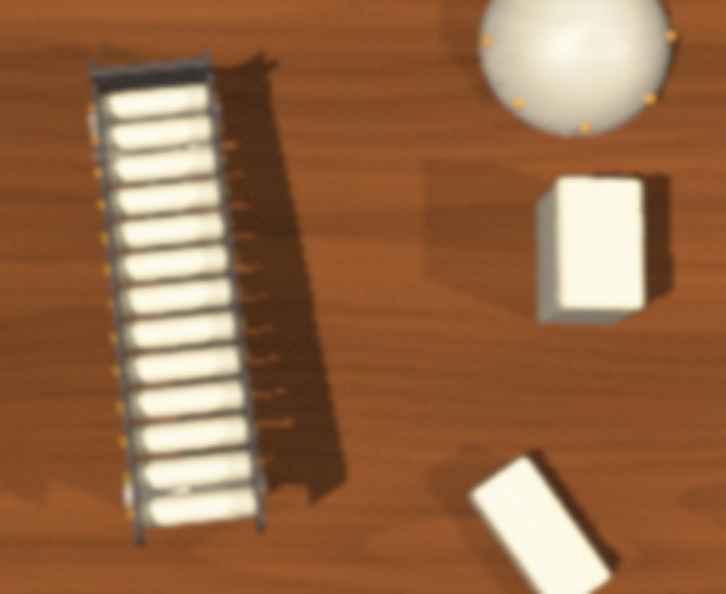

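```bash
cat >> h.py <<'E'
def plan(p,q,tp,tR,n):
    """straight rows in tool axes (shift by start-of-row axes, then turn)"""
    R0=R.from_quat([q[1],q[2],q[3],q[0]]); p=np.array(p,float)
    rv=(R0.inv()*tR).as_rotvec()
    for k in range(n):
        dp=(np.array(tp)-p)/(n-k); sh=R0.inv().apply(dp)
        print(np.round(sh,4).tolist(),np.round(np.degrees(rv/n),2).tolist()); p=p+dp; R0=R0*R.from_rotvec(rv/n)
def toolR(yawy,tilt=0,lane=0):
    """tool z down (tilted about lane's y by tilt), tool y at world angle yawy deg"""
    a=np.radians(yawy); y=np.array([np.cos(a),np.sin(a),0]); z=np.array([0,0,-1.]); x=np.cross(y,z)
    M=R.from_matrix(np.c_[x,y,z])
    if tilt: 
        l=np.radians(lane); M=R.from_rotvec(tilt*np.array([-np.sin(l),np.cos(l),0]))*M
    return M
E
python3 - <<'E'
from h import *
from cell import observe
s=observe()
# stand back of tin a bit, via -168 turn: split in two halves to fix the sense
plan(s['ee_pos'],s['tcp_rot'],[0.39,0.172,0.25],toolR(-7.3),12)
M=toolR(-7.3).as_quat();
print();plan([0.39,0.172,0.25],[M[3],M[0],M[1],M[2]],[0.626,-0.287,0.25],toolR(-91),12)
E
```

```text
[-0.0282, -0.0325, -0.0002] [-0.01, 0.01, 6.97]
[-0.0319, -0.0289, -0.0002] [-0.01, 0.01, 6.97]
[-0.0352, -0.0248, -0.0002] [-0.01, 0.01, 6.97]
[-0.038, -0.0203, -0.0002] [-0.01, 0.01, 6.97]
[-0.0402, -0.0156, -0.0002] [-0.01, 0.01, 6.97]
[-0.0417, -0.0106, -0.0002] [-0.01, 0.01, 6.97]
[-0.0427, -0.0054, -0.0002] [-0.01, 0.01, 6.97]
[-0.0431, -0.0002, -0.0002] [-0.01, 0.01, 6.97]
[-0.0428, 0.005, -0.0002] [-0.01, 0.01, 6.97]
[-0.0418, 0.0102, -0.0002] [-0.01, 0.01, 6.97]
[-0.0403, 0.0152, -0.0002] [-0.01, 0.01, 6.97]
[-0.0382, 0.02, -0.0002] [-0.01, 0.01, 6.97]

[-0.0354, 0.0244, 0.0] [0.0, 0.0, 6.98]
[-0.0322, 0.0285, 0.0] [0.0, 0.0, 6.98]
[-0.0285, 0.0322, 0.0] [0.0, 0.0, 6.98]
[-0.0244, 0.0354, 0.0] [0.0, 0.0, 6.98]
[-0.0199, 0.0381, 0.0] [0.0, 0.0, 6.98]
[-0.0151, 0.0403, 0.0] [0.0, 0.0, 6.98]
[-0.0101, 0.0418, 0.0] [0.0, 0.0, 6.98]
[-0.005, 0.0427, 0.0] [0.0, 0.0, 6.98]
[0.0002, 0.043, 0.0] [0.0, 0.0, 6.98]
[0.0055, 0.0427, 0.0] [0.0, 0.0, 6.98]
[0.0106, 0.0417, 0.0] [0.0, 0.0, 6.98]
[0.0156, 0.0401, 0.0] [0.0, 0.0, 6.98]
```

```bash
python3 -m pendant '[-0.028,-0.0325,0,0,0,7,0, -0.032,-0.029,0,0,0,7,0, -0.035,-0.025,0,0,0,7,0, -0.038,-0.0205,0,0,0,7,0, -0.04,-0.0155,0,0,0,7,0, -0.042,-0.0105,0,0,0,7,0, -0.043,-0.0055,0,0,0,7,0, -0.043,0,0,0,0,7,0]' && python3 -m pendant '[-0.043,0.005,0,0,0,7,0, -0.042,0.01,0,0,0,7,0, -0.04,0.015,0,0,0,7,0, -0.038,0.02,0,0,0,7,0, -0.0355,0.0245,0,0,0,7,0, -0.032,0.0285,0,0,0,7,0, -0.0285,0.032,0,0,0,7,0, -0.0245,0.0355,0,0,0,7,0]'
```

```text
time_s: 1.1
ee_pos: [0.3108, 0.3234, 0.2481]
tcp_rot: [-0.0, 0.573, 0.82, -0.0]
ft_force: [-0.6, -0.8, 0.3]
width: 0.0853
time_s: 2.1
ee_pos: [0.4665, 0.0169, 0.2482]
tcp_rot: [-0.0, 0.89, 0.455, 0.0]
ft_force: [0.6, -0.2, -0.2]
width: 0.0855
```

```bash
python3 -m pendant '[-0.02,0.038,0,0,0,7,0, -0.015,0.04,0,0,0,7,0, -0.01,0.042,0,0,0,7,0, -0.005,0.0425,0,0,0,7,0, 0,0.043,0,0,0,7,0, 0.0055,0.0425,0,0,0,7,0, 0.0105,0.0415,0,0,0,7,0, 0.0155,0.04,0,0,0,7,0]'
python3 - <<'E'
from cell import observe, read_camera, camera_info
import cv2,numpy as np
s=observe();ci=camera_info("wrist");p,d=read_camera("wrist");np.savez("pics/w1.npz",p=p,d=d,**ci)
cv2.imwrite("pics/w1.png",p[:,:,::-1]);print(s['time_s'],s['ee_pos'],s['tcp_rot'],s['joint_pos'],ci)
E
```

```text
time_s: 3.1
ee_pos: [0.6208, -0.2894, 0.2477]
tcp_rot: [-0.0, 1.0, -0.016, -0.0]
ft_force: [1.5, 0.3, 0.1]
width: 0.0853
3.1 [ 0.62077959 -0.28940802  0.24768788] [-2.89145899e-04  9.99873947e-01 -1.58708682e-02 -3.49275212e-04] [-0.12753308  0.73482395  0.83184214  1.46846261 -0.56351268  1.18902194
 -0.8149753 ] {'fx': 304.91536319120877, 'fy': 304.91536319120877, 'cx': 321.4222515163841, 'cy': 199.653285708549, 'position': array([ 0.69418942, -0.29301293,  0.37394131]), 'orientation': array([-0.10066132, -0.68852946,  0.71065927,  0.1037202 ])}
```

View pics/w1.png

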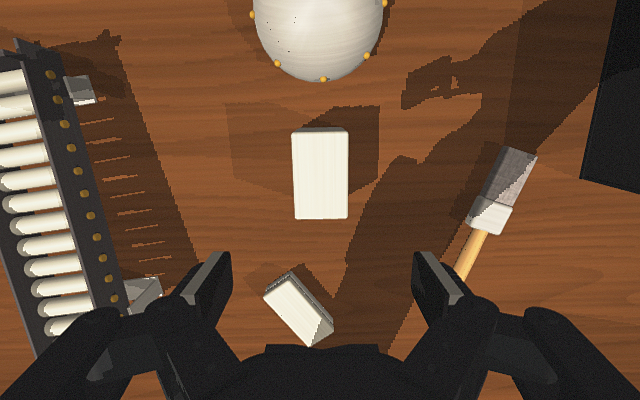

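The wrist view shows the tin's lid at about (320,175), nearly square to the tool, with the lane on the left. I'll refine both from this view.

Run:
```python
from h import *
np.set_printoptions(precision=4,suppress=True)
f=np.load("pics/w1.npz");P=cloud(f['d'],f);z=P[...,2]
b=np.zeros(z.shape,bool);b[110:235,270:370]=1
m=b&(z>0.069)&(z<0.085)
print(m.sum(),"z",np.median(z[m]))
print("cloud",cv2.minAreaRect(P[m][:,:2].astype(np.float32)*1000))
c=max(cv2.findContours(m.astype(np.uint8),0,1)[0],key=cv2.contourArea)[:,0]
w=ray(c,f,0.075)[:,:2].astype(np.float32)*1000; r=cv2.minAreaRect(w);print("ray",r);print(cv2.boxPoints(r))
# sides by line fit
g=cv2.cvtColor(f['p'],cv2.COLOR_RGB2GRAY)
L=[];Rr=[]
for v in range(142,212,2):
    q=np.where(m[v])[0]; L.append((q.min()-.5,v));Rr.append((q.max()+.5,v))
for e in (L,Rr):
    w=ray(e,f,0.075); k=np.polyfit(w[:,0],w[:,1],1);print("side yaw deg",np.degrees(np.arctan(k[0])),"y at .626",np.polyval(k,.626))
# rack: near rail top and roller ends unclear here
f0=np.load("pics/top0.npz");from cell import camera_info
ci=camera_info("top");Q=cloud(f0['d'],ci);zz=Q[...,2]
# bright rollers mask -> centreline
pic=f0['p'].astype(int); br=(pic.min(2)>150)&(zz>.04)
br[:,:285]=0;br[:,345:]=0;br[:146]=0;br[282:]=0
pts=Q[br];print(len(pts))
n,lab,st,ce=cv2.connectedComponentsWithStats(br.astype(np.uint8),connectivity=4)
C=[]
for i in range(1,n):
    if st[i,4]>60:
        pp=Q[lab==i];lo=pp[pp[:,1].argmin()];hi=pp[pp[:,1].argmax()];C.append((pp[:,0].mean(),(lo[1]+hi[1])/2,np.percentile(pp[:,2],95),hi[1]-lo[1]))
C=np.array(C);print(C);k=np.polyfit(C[:,0],C[:,1],1);print("lane yaw",np.degrees(np.arctan(k[0])),"y at .59",np.polyval(k,.59))
```

```text
4850 z 0.07556365550578986
cloud ((628.97607421875, -289.6949768066406), (56.245155334472656, 89.5017318725586), 88.82450866699219)
ray ((629.398193359375, -289.5484924316406), (55.95358657836914, 88.76509094238281), 88.33674621582031)
[[ 584.2224 -316.2253]
 [ 672.95   -318.8017]
 [ 674.574  -262.8717]
 [ 585.8464 -260.2953]]
side yaw deg -0.9535159922051151 y at .626 -0.26194878245493536
side yaw deg -1.4974115881384276 y at .626 -0.31746605546799905
2979
[[ 0.7259  0.0146  0.062   0.0675]
 [ 0.7028  0.0117  0.0648  0.0669]
 [ 0.6796  0.0101  0.0672  0.0689]
 [ 0.6556  0.0074  0.0709  0.0684]
 [ 0.632   0.0037  0.0729  0.0658]
 [ 0.6083  0.001   0.0765  0.0695]
 [ 0.5849 -0.0029  0.0787  0.0673]
 [ 0.5612 -0.0055  0.0817  0.067 ]
 [ 0.5375 -0.008   0.0847  0.0663]
 [ 0.5141 -0.0104  0.0881  0.07  ]
 [ 0.4904 -0.0143  0.0901  0.0679]
 [ 0.4665 -0.0158  0.0926  0.0696]
 [ 0.4435 -0.019   0.0959  0.0666]]
lane yaw 6.914283858065038 y at .59 -0.0014763137210155597
```

```bash
python3 -m pendant '[0.0075,0,0.02,0,0,-0.6,0, 0,0,0.04,0,0,0,0, 0,0,0.04,0,0,0,0, 0,0,0.035,0,0,0,0, 0,0,0.03,0,0,0,0, 0,0,0.02,0,0,0,0, 0,0,0.013,0,0,0,0, 0,0,0,0,0,0,0]' 40
python3 - <<'E'
from cell import observe
s=observe();print(s['ee_pos'],s['tcp_rot'],s['ft_force'])
E
```

```text
time_s: 4.15
ee_pos: [0.6275, -0.2882, 0.0496]
tcp_rot: [-0.0, 1.0, -0.009, -0.0]
ft_force: [0.5, 0.3, -0.0]
width: 0.0853
[ 0.62752893 -0.2882496   0.04962319] [-3.26870410e-04  9.99962431e-01 -8.65021822e-03 -4.50759710e-04] [ 0.54628211  0.34454374 -0.02016742]
```

```bash
python3 -m pendant '[0,0,0,0,0,0,255, 0,0,0,0,0,0,255, 0,0,0,0,0,0,255, 0,0,0,0,0,0,255, 0,0,0,0,0,0,255, 0,0,0,0,0,0,255, 0,0,0,0,0,0,255, 0,0,0,0,0,0,255]' 40; python3 -m pendant '[0,0,-0.01,0,0,0,255, 0,0,-0.02,0,0,0,255, 0,0,-0.03,0,0,0,255, 0,0,-0.03,0,0,0,255, 0,0,-0.03,0,0,0,255, 0,0,-0.02,0,0,0,255, 0,0,-0.01,0,0,0,255, 0,0,0,0,0,0,255]'
python3 - <<'E'
from h import *
from cell import observe
s=observe();print(s)
E
```

```text
time_s: 5.15
ee_pos: [0.6286, -0.2891, 0.0516]
tcp_rot: [0.0, 1.0, -0.009, 0.001]
ft_force: [-0.6, 1.5, 5.9]
width: 0.0557
time_s: 6.15
ee_pos: [0.6278, -0.2888, 0.2006]
tcp_rot: [0.0, 1.0, -0.009, 0.0]
ft_force: [0.9, -0.8, -4.5]
width: 0.0552
{'time_s': 6.15, 'joint_pos': array([-0.11092423,  0.78822584,  0.79610724,  1.49057602, -0.59914159,
        1.11718768, -0.78471526]), 'joint_velocities': array([ 0.00324387,  0.02106464, -0.01506479,  0.01813824, -0.0046716 ,
       -0.00713318,  0.00387894]), 'tau': array([-9.80118918e-02, -6.37814856e+01,  1.74327511e+01, -2.38638175e+01,
        5.66148385e-02,  1.05151848e-01, -3.22878419e-02]), 'ee_pos': array([ 0.62783593, -0.2888113 ,  0.20055261]), 'tcp_rot': array([ 1.90449955e-05,  9.99960405e-01, -8.89608664e-03,  2.16268411e-04]), 'ft_force': array([ 0.93381662, -0.83483149, -4.4534188 ]), 'torque': array([ 0.06249654, -0.01015773,  0.01283485]), 'width': 0.055194886598043495}
```

Run:
```python
from h import *
from cell import observe, read_camera
s=observe()
M=toolR(-83.1,0.12,6.9); print(M.as_matrix())
bot=np.array([0.4987,-0.0115,0.145]); t=bot-0.0505*M.as_matrix()[:,2]; print(t)
plan(s['ee_pos'],s['tcp_rot'],t,M,8)
p,d=read_camera("scene");cv2.imwrite("pics/s2.png",p[:,:,::-1])
```

```text
[[ 9.85618062e-01  1.20136839e-01 -1.18845173e-01]
 [ 1.19272891e-01 -9.92757342e-01 -1.43818462e-02]
 [-1.19712207e-01 -1.56125113e-17 -9.92808636e-01]]
[ 0.50470168 -0.01077372  0.19513684]
[-0.016, -0.0345, 0.0007] [-0.06, -0.86, -0.99]
[-0.0154, -0.0347, 0.0009] [-0.06, -0.86, -0.99]
[-0.0148, -0.035, 0.0011] [-0.06, -0.86, -0.99]
[-0.0142, -0.0353, 0.0012] [-0.06, -0.86, -0.99]
[-0.0135, -0.0355, 0.0014] [-0.06, -0.86, -0.99]
[-0.0129, -0.0357, 0.0016] [-0.06, -0.86, -0.99]
[-0.0122, -0.0359, 0.0017] [-0.06, -0.86, -0.99]
[-0.0116, -0.0362, 0.0019] [-0.06, -0.86, -0.99]
```

View pics/s2.png

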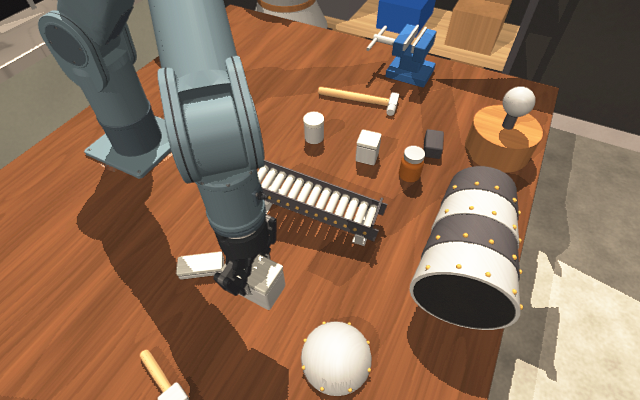

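The scene view shows the tin held level in the gripper at about (262,280). Next is carrying it over the raised end.

```bash
python3 -m pendant '[-0.008,-0.017,0,0,-0.4,-0.5,255, -0.016,-0.035,0,0,-0.9,-1,255, -0.015,-0.035,0.001,0,-0.9,-1,255, -0.0145,-0.035,0.001,0,-0.9,-1,255, -0.014,-0.0355,0.001,0,-0.9,-1,255, -0.013,-0.0355,0.0015,0,-0.9,-1,255, -0.0125,-0.036,0.002,0,-0.9,-1,255, -0.012,-0.036,0.002,0,-0.9,-1,255]' 60;  python3 -m pendant '[-0.006,-0.018,0.001,0,-0.3,-0.5,255,0,0,0,0,0,0,255,0,0,0,0,0,0,255]'
python3 - <<'E'
from h import *
from cell import observe, read_camera,camera_info
s=observe();print(s['ee_pos'],s['tcp_rot'],s['joint_pos'])
M=toolR(-83.1,0.12,6.9);bot=np.array([0.4987,-0.0115,0.125]); t=bot-0.0505*M.as_matrix()[:,2]
plan(s['ee_pos'],s['tcp_rot'],t,M,1)
for n in("wrist","scene","top"):
    ci=camera_info(n);p,d=read_camera(n);np.savez(f"pics/{n}3.npz",p=p,d=d,**ci);cv2.imwrite(f"pics/{n}3.png",p[:,:,::-1])
E
```

```text
time_s: 7.2
ee_pos: [0.5104, -0.0257, 0.1967]
tcp_rot: [-0.001, 0.997, 0.057, -0.059]
ft_force: [1.5, 0.5, -4.4]
width: 0.0555
time_s: 7.58
ee_pos: [0.5038, -0.0112, 0.1971]
tcp_rot: [-0.0, 0.996, 0.061, -0.061]
ft_force: [0.2, 0.2, -3.3]
width: 0.0554
[ 0.50378324 -0.01121205  0.19708137] [-3.19310284e-04  9.96293657e-01  6.06877116e-02 -6.09577558e-02] [-0.69903981  0.55831091  0.85716411  1.90818623 -0.46389604  1.02693197
 -1.06840995]
[0.0036, -0.0001, 0.0217] [-0.45, 0.1, 0.1]
```

View pics/wrist3.png

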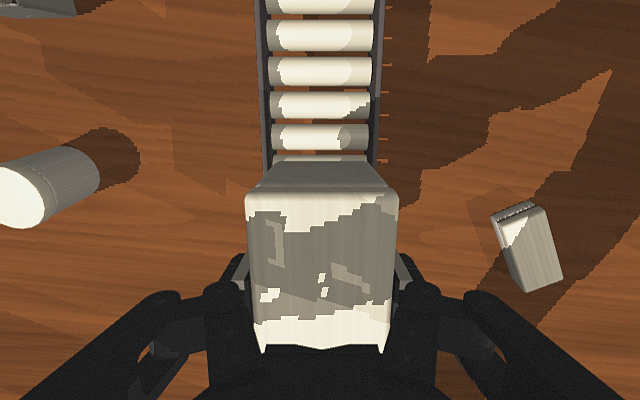

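View pics/scene3.png

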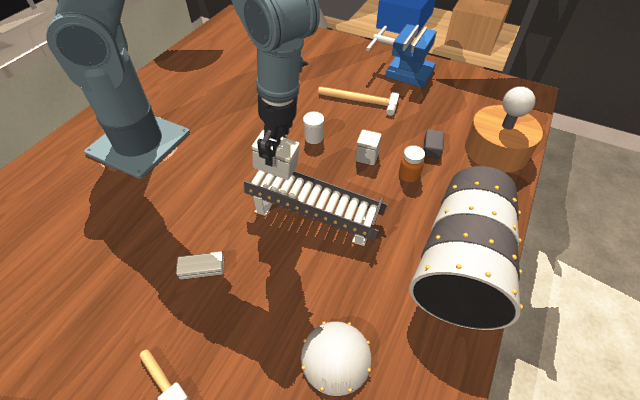

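The wrist view shows the tin over the lane, with rollers at columns 270–372 and the tin lid at columns 247–397. I'll measure the lane's centreline against the tin's in this same view.

Run:
```python
from h import *
np.set_printoptions(precision=4,suppress=True)
f=np.load("pics/wrist3.npz");P=cloud(f['d'],f);z=P[...,2]
M=toolR(-83.1,0.12,6.9).as_matrix();l=np.array([np.cos(np.radians(6.9)),np.sin(np.radians(6.9)),0])
C=[]
for v in range(5,150,1):
    row=z[v,200:440]; q=np.where((row>.05)&(row<.125)&np.isfinite(row))[0]+200
    if len(q)<60: continue
    a,b=P[v,q.min()],P[v,q.max()]; C.append(np.r_[(a+b)/2,np.linalg.norm(a-b)])
C=np.array(C);print(C[::15]);ok=abs(C[:,3]-.09)<.01;k=np.polyfit(C[ok,0],C[ok,1],1);print(ok.sum(),"yaw",np.degrees(np.arctan(k[0])),"lane y at .4987",np.polyval(k,.4987))
br=f['p'].min(2)>110; S=[]
for v in range(5,150):
    q=np.where((z[v,255:390]>.06)&br[v,255:390])[0]+255
    if len(q)>90:
        a,b=P[v,q.min()+1],P[v,q.max()-1];S.append(np.r_[(a+b)/2,b[1]-a[1]])
S=np.array(S)
if len(S):
  print(S[::10]);k=np.polyfit(S[:,0],S[:,1],1);print("rollers yaw",np.degrees(np.arctan(k[0])),"y",np.polyval(k,.4987))
  zk=np.polyfit((S[:,:2]-[.588,-.001])@l[:2],S[:,2],1);print("z fit slope,at0",zk)
# tin lid
b=np.zeros(z.shape,bool);b[190:330,235:410]=1
m=b&(z>.19);T=P[m];print(m.sum(),np.nanmedian(T[:,2]))
L=[]
for v in range(205,300,5):
    q=np.where(m[v])[0];a,c=P[v,q.min()],P[v,q.max()];L.append(np.r_[(a+c)/2,np.linalg.norm(a-c)])
L=np.array(L);print(L[::4]);k=np.polyfit(L[:,0],L[:,1],1);print("tin yaw",np.degrees(np.arctan(k[0])),"y at .51",np.polyval(k,.51),np.polyval(k,.4987),"pitch",np.polyfit(L[:,0],L[:,2],1)[0], "front x",T[:,0].max(),(T@l).max())
```

```text
[[ 0.6267  0.0049  0.0862  0.0828]
 [ 0.615   0.0034  0.0866  0.0833]
 [ 0.6064  0.0019  0.0883  0.0834]
 [ 0.5938  0.0009  0.0905  0.0827]
 [ 0.5847 -0.0006  0.092   0.083 ]
 [ 0.572  -0.0018  0.094   0.0822]
 [ 0.5621 -0.0034  0.0935  0.0833]
 [ 0.5489 -0.005   0.0966  0.0828]
 [ 0.5384 -0.0062  0.0972  0.0828]]
123 yaw 6.9775790497687025 lane y at .4987 -0.010908285080516472
[[ 0.6293  0.005   0.0697 -0.0712]
 [ 0.6178  0.0036  0.0725 -0.0705]
 [ 0.6115  0.0026  0.0751 -0.0705]
 [ 0.6056  0.0022  0.0711 -0.0712]
 [ 0.5914  0.0004  0.0767 -0.0714]
 [ 0.5849 -0.0004  0.0762 -0.0709]
 [ 0.5686 -0.0024  0.0784 -0.0709]
 [ 0.543  -0.0051  0.082  -0.0709]]
 ** On entry to DLASCL parameter number  4 had an illegal value
 ** On entry to DLASCL parameter number  4 had an illegal value
 ** On entry to DLASCL parameter number  4 had an illegal value
 ** On entry to DLASCL parameter number  4 had an illegal value
 ** On entry to DLASCL parameter number  5 had an illegal value
 ** On entry to DLASCL parameter number  4 had an illegal valueTraceback (most recent call last):
  File "<stdin>", line 18, in <module>
    c, resids, rank, s = lstsq(lhs, rhs, rcond)
                         ~~~~~^^^^^^^^^^^^^^^^^
    x, resids, rank, s = _umath_linalg.lstsq(a, b, rcond,
                         ~~~~~~~~~~~~~~~~~~~^^^^^^^^^^^^^
                                             signature=signature)
                                             ^^^^^^^^^^^^^^^^^^^^
    raise LinAlgError("SVD did not converge in Linear Least Squares")
numpy.linalg.LinAlgError: SVD did not converge in Linear Least Squares
```

Run:
```python
from h import *
np.set_printoptions(precision=4,suppress=True)
f=np.load("pics/wrist3.npz");P=cloud(f['d'],f);z=P[...,2]
l=np.array([np.cos(np.radians(6.9)),np.sin(np.radians(6.9)),0])
b=np.zeros(z.shape,bool);b[190:330,235:410]=1
m=b&(z>.2)&np.isfinite(z)
T=P[m];print(m.sum(),np.median(T[:,2]))
A=np.c_[(T[:,:2]-[.4987,-.0115])@np.c_[l[:2],[-l[1],l[0]]],np.ones(len(T))]
k=np.linalg.lstsq(A,T[:,2],rcond=None)[0];print("lid plane slope along,across,z at load",k,"res",np.std(A@k-T[:,2]))
L=[]
for v in range(210,300,5):
    q=np.where(m[v])[0];a,c=P[v,q.min()],P[v,q.max()];L.append(np.r_[(a+c)/2,np.linalg.norm(a-c)])
L=np.array(L);print(L[::4]);k=np.polyfit(L[:,0],L[:,1],1);print("tin yaw",np.degrees(np.arctan(k[0])),"y at .4987",np.polyval(k,.4987),"front edge along lane",np.percentile(A[:,0],99.8)-.09)
```

```text
22749 0.21868496855781136
lid plane slope along,across,z at load [-0.121   0.0035  0.2228] res 0.006101051146888634
[[ 0.5443 -0.0078  0.2144  0.0551]
 [ 0.5364 -0.0083  0.215   0.0554]
 [ 0.5289 -0.0099  0.2166  0.055 ]
 [ 0.513  -0.0119  0.2073  0.0736]
 [ 0.5203 -0.0111  0.2285  0.0608]]
tin yaw 7.561321114481769 y at .4987 -0.013770228101356197 front edge along lane -0.03748058650000341
```

```bash
python3 -m pendant '[0.002,-0.001,0.015,0,0,0,255, 0.002,-0.001,0.018,0,0,0,255, 0.001,0,0.012,0,0,0,255, 0,0,0.006,0,0,0,255, 0,0,0.002,0,0,0,255, 0,0,0,0,0,0,255, 0,0,0,0,0,0,255]'
python3 - <<'E'
from h import *
from cell import observe, read_camera,camera_info
s=observe();print(s['ee_pos'],s['ft_force'],"bottom",s['ee_pos']+.0505*rot(s['tcp_rot'])[:,2])
for n in("scene",):
    p,d=read_camera(n);cv2.imwrite(f"pics/{n}4.png",cv2.resize(p[100:260,200:420],None,fx=3.6,fy=3.6)[:,:,::-1])
E
```

```text
time_s: 8.6
ee_pos: [0.5025, -0.0085, 0.1444]
tcp_rot: [-0.001, 0.996, 0.061, -0.061]
ft_force: [-0.4, 0.1, -4.0]
width: 0.0555
[ 0.50252238 -0.00846623  0.14435194] [-0.39742693  0.08206673 -4.01680797] bottom [ 0.49642429 -0.00877388  0.09422242]
```

View pics/scene4.png

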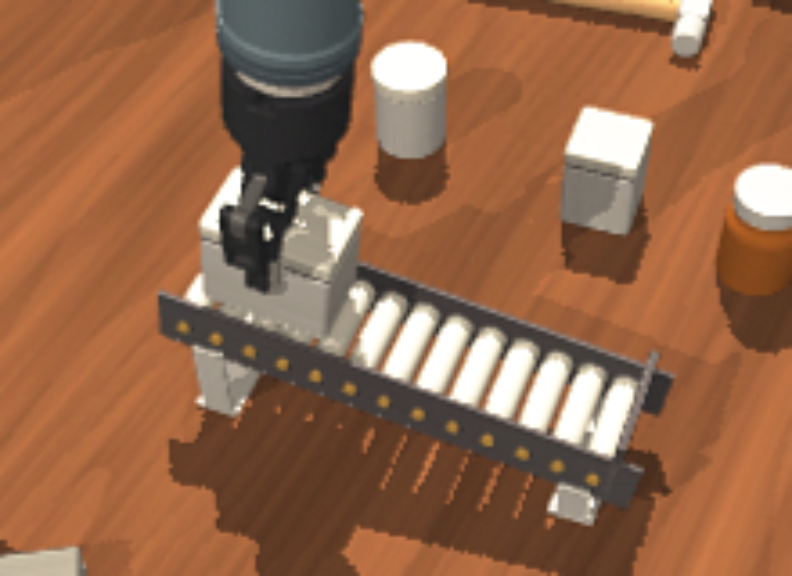

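The close-up shows the tin just above the rollers at the raised end, clear of both rails and parallel to the lane. From here I go down in small steps and watch the force.

```bash
python3 -m pendant '[0,0.001,0.003,0,0,0,255, 0,0,0.002,0,0,0,255, 0,0,0,0,0,0,255]'; python3 -m pendant '[0,0,0.001,0,0,0,255, 0,0,0,0,0,0,255]'; python3 -m pendant '[0,0,0.001,0,0,0,255, 0,0,0,0,0,0,255]'
```

```text
time_s: 9.02
ee_pos: [0.5019, -0.0096, 0.139]
tcp_rot: [-0.001, 0.996, 0.061, -0.061]
ft_force: [0.0, -0.4, -3.2]
width: 0.0549
time_s: 9.28
ee_pos: [0.5027, -0.0095, 0.1388]
tcp_rot: [-0.001, 0.996, 0.061, -0.06]
ft_force: [0.9, 1.4, 5.6]
width: 0.0552
time_s: 9.52
ee_pos: [0.5036, -0.0094, 0.1386]
tcp_rot: [-0.001, 0.996, 0.061, -0.059]
ft_force: [2.2, 1.4, 12.5]
width: 0.0554
```

Contact: the force went from −3 N to +12 N. I'll back off 1 mm and let go.

```bash
python3 -m pendant '[0,0,-0.001,0,0,0,255, 0,0,0,0,0,0,255]'; python3 -m pendant '[0,0,0,0,0,0,0, 0,0,0,0,0,0,0, 0,0,0,0,0,0,0, 0,0,0,0,0,0,0, 0,0,0,0,0,0,0, 0,0,0,0,0,0,0, 0,0,0,0,0,0,0, 0,0,0,0,0,0,0]'
python3 - <<'E'
from h import *
from cell import observe, read_camera,camera_info
p,d=read_camera("scene");cv2.imwrite(f"pics/scene5.png",cv2.resize(p[100:260,200:420],None,fx=3.6,fy=3.6)[:,:,::-1])
E
```

```text
time_s: 9.78
ee_pos: [0.5026, -0.0095, 0.1387]
tcp_rot: [-0.001, 0.996, 0.061, -0.06]
ft_force: [1.3, 0.8, 7.1]
width: 0.0556
time_s: 10.78
ee_pos: [0.5016, -0.0095, 0.138]
tcp_rot: [-0.001, 0.996, 0.061, -0.061]
ft_force: [0.3, -0.3, 0.7]
width: 0.0853
```

View pics/scene5.png

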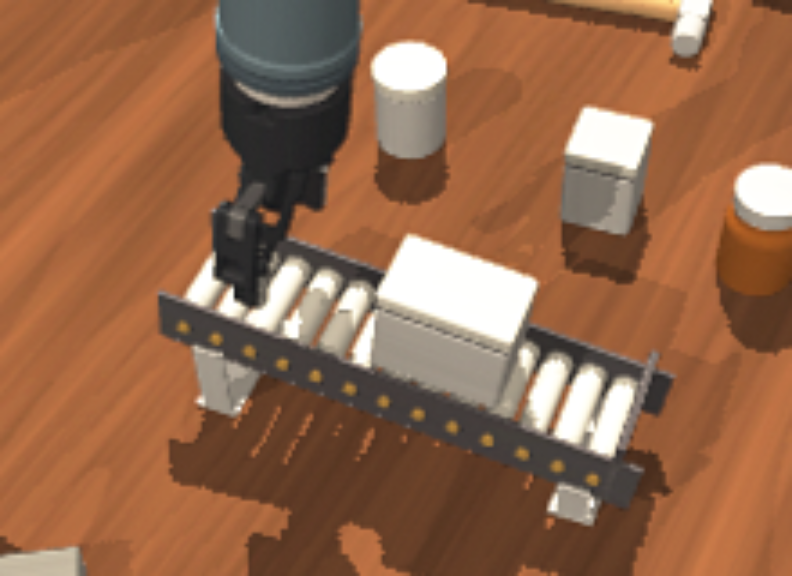

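The tin is rolling freely and is about mid-lane now. I'll lift the open gripper straight back, clear of the tin, and wait.

```bash
python3 -m pendant '[0,0,0,0,0,0,0, 0,0,0,0,0,0,0, 0,0,0,0,0,0,0, 0,0,0,0,0,0,0, 0,0,-0.01,0,0,0,0, 0,0,-0.02,0,0,0,0, 0,0,-0.03,0,0,0,0, 0,0,-0.03,0,0,0,0]';python3 -m pendant '[0,0,-0.03,0,0,0,0, 0,0,-0.02,0,0,0,0, 0,0,-0.01,0,0,0,0, 0,0,0,0,0,0,0, 0,0,0,0,0,0,0, 0,0,0,0,0,0,0, 0,0,0,0,0,0,0, 0,0,0,0,0,0,0]'
python3 - <<'E'
from h import *
from cell import observe, read_camera,camera_info
p,d=read_camera("scene");cv2.imwrite(f"pics/scene6.png",cv2.resize(p[100:260,200:420],None,fx=3.6,fy=3.6)[:,:,::-1])
l=np.array([np.cos(np.radians(6.95)),np.sin(np.radians(6.95))]);Nn=np.array([-l[1],l[0]])
for n in ("wrist","scene","wrist"):
    ci=camera_info(n);p,d=read_camera(n);P=cloud(d,ci);g=np.isfinite(P[...,2])
    A=(P[...,:2]-[.588,-.0005])@np.c_[l,Nn]
    m=g&(P[...,2]>.115)&(P[...,2]<.17)&(A[...,0]>-.06)&(A[...,0]<.18)&(abs(A[...,1])<.06)
    r=cv2.minAreaRect(A[m].astype(np.float32)*1000); print(n,m.sum(),r, np.percentile(P[m][:,2],[1,50,99]))
print(observe()['ft_force'])
cv2.imwrite("pics/wrist6.png",p[:,:,::-1])
E
```

```text
time_s: 11.82
ee_pos: [0.5127, -0.0091, 0.2288]
tcp_rot: [-0.001, 0.996, 0.061, -0.061]
ft_force: [-0.4, -0.0, 0.7]
width: 0.0853
time_s: 12.82
ee_pos: [0.5197, -0.0086, 0.2867]
tcp_rot: [-0.001, 0.996, 0.061, -0.061]
ft_force: [0.7, -0.8, 0.4]
width: 0.0854
wrist 121 ((67.43876647949219, 0.0625457763671875), (1.344909429550171, 51.96335220336914), 0.028957420960068703) [0.11506294 0.11715226 0.12002673]
scene 1031 ((115.01106262207031, 0.9144325256347656), (57.95659255981445, 91.66680908203125), 89.09605407714844) [0.11591421 0.13614819 0.14414988]
wrist 128 ((67.48861694335938, 0.6253376007080078), (51.193458557128906, 1.2466979026794434), 89.60175323486328) [0.11511074 0.11737645 0.11971719]
[-0.13365094 -0.42509334  0.37057786]
```

View pics/scene6.png

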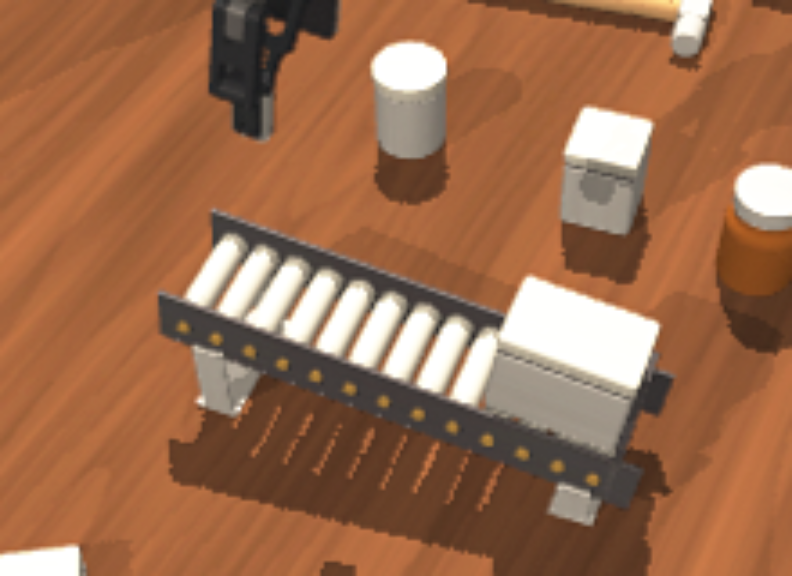

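View pics/wrist6.png

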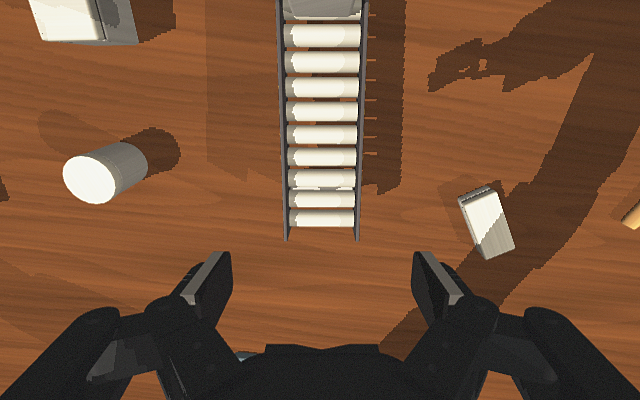

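Run:
```python
from h import *
from cell import observe, read_camera,camera_info
l=np.array([np.cos(np.radians(6.95)),np.sin(np.radians(6.95))]);Nn=np.array([-l[1],l[0]])
for i in range(2):
    ci=camera_info("top");p,d=read_camera("top");P=cloud(d,ci);A=(P[...,:2]-[.590,.0005])@np.c_[l,Nn]
    m=(P[...,2]>.115)&(P[...,2]<.17)&(A[...,0]>.03)&(A[...,0]<.18)&(abs(A[...,1])<.06)
    print(m.sum(),cv2.minAreaRect(A[m].astype(np.float32)*1000),np.median(P[m][:,2]))
cv2.imwrite("pics/top7.png",cv2.resize(p[110:300,230:400],None,fx=3,fy=3)[:,:,::-1]);print(observe()['time_s'])
```

```text
0 ((0.0, 0.0), (0.0, 0.0), 0.0) nan
0 ((0.0, 0.0), (0.0, 0.0), 0.0) nan
13.125
  return _methods._mean(a, axis=axis, dtype=dtype,
  ret = ret.dtype.type(ret / rcount)
```

View pics/top7.png

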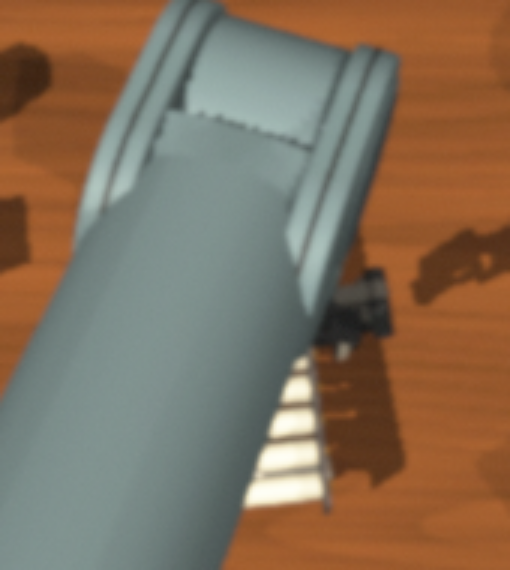

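The scene view shows the tin at the stop, square. My estimate of its position along the lane comes out high, about 0.104 against the 0.094 home. I'll get a closer, unoccluded view to settle it.

```bash
python3 -m pendant '[0.02,0,-0.02,0,0,0,0, 0.03,0,-0.02,0,0,0,0, 0.03,0,-0.02,0,0,0,0, 0.03,0,-0.01,0,0,0,0, 0.02,0,0,0,0,0,0, 0,0,0,0,0,0,0, 0,0,0,0,0,0,0]'
python3 - <<'E'
from h import *
from cell import observe, read_camera,camera_info
ci=camera_info("wrist");p,d=read_camera("wrist");np.savez("pics/wrist8.npz",p=p,d=d,**ci);cv2.imwrite("pics/wrist8.png",p[:,:,::-1])
ci=camera_info("scene");p,d=read_camera("scene");np.savez("pics/scene8.npz",p=p,d=d,**ci)
cv2.imwrite("pics/scene8.png",cv2.resize(p[150:250,230:400],None,fx=4.5,fy=4.5,interpolation=cv2.INTER_CUBIC)[:,:,::-1])
E
```

```text
time_s: 14.0
ee_pos: [0.6557, 0.0072, 0.3405]
tcp_rot: [-0.001, 0.996, 0.06, -0.061]
ft_force: [-0.9, -0.2, -0.6]
width: 0.0854
```

View pics/wrist8.png

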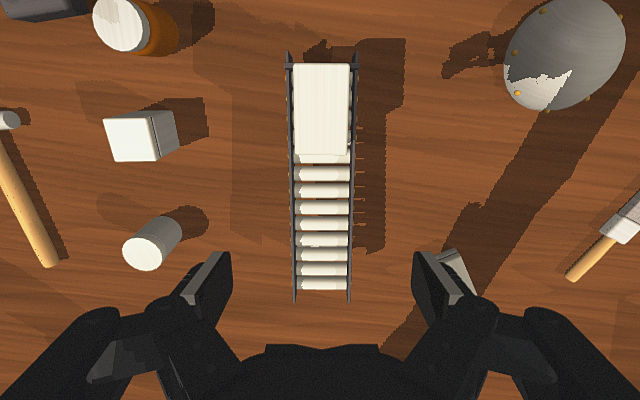

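View pics/scene8.png

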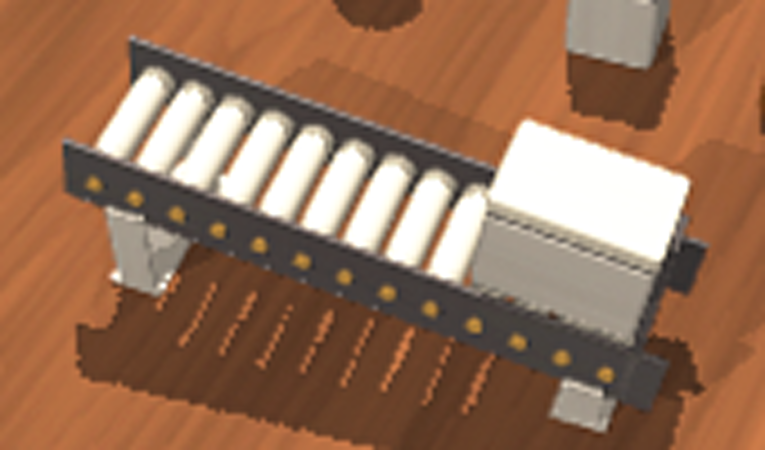

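The rail's end pins show the rollers sit off-centre towards the robot, and the tin touches the plate. I'll measure the rail ends and the lid in this one view.

Run:
```python
from h import *
np.set_printoptions(precision=4,suppress=True)
f=np.load("pics/wrist8.npz");P=cloud(f['d'],f);z=P[...,2]
l=np.array([np.cos(np.radians(6.95)),np.sin(np.radians(6.95))]);Nn=np.array([-l[1],l[0]])
A=(P[...,:2]-[.590,.0005])@np.c_[l,Nn]
b=np.zeros(z.shape,bool);b[40:310,270:375]=1
rk=b&(z>.045)&(z<.13)&(abs(A[...,1])<.06)
for s in (1,-1):
    q=rk&(s*A[...,1]>.036)&(s*A[...,1]<.05); a=A[q][:,0]; print("rail",a.min(),a.max(),(a.min()+a.max())/2,a.max()-a.min())
lid=b&(z>.125)&(z<.16);r=cv2.minAreaRect(A[lid].astype(np.float32)*1000);print("lid",lid.sum(),r,np.median(z[lid]))
T=np.c_[A[lid],np.ones(lid.sum())];print("lid plane",np.linalg.lstsq(T,z[lid],rcond=None)[0])
```

```text
rail -0.16064087318658693 0.17031452227979238 0.004836824546602725 0.3309553954663793
rail -0.16178901396990125 0.17023554673217975 0.0042232663811392485 0.332024560702081
lid 5044 ((113.00590515136719, -0.31603431701660156), (56.20250701904297, 88.39581298828125), 89.75753021240234) 0.13836357519375667
lid plane [-0.1207 -0.001   0.1523]
```

```bash
python3 -c "
from cell import ticket
print(ticket.hand_in())"
```

```text
the job is handed in; nothing more can be done
None
```

The rivet tin is resting square against the stop plate at the low end of the lane. The job is handed in; no verdict was given.

**What I did:** I gripped the tin across its 56 mm width and tilted it 0.12 rad to match the lane. I set it on the rollers at about x = −0.09 m, backed off to about 7 N and opened the fingers. It rolled down by itself, and the gripper was lifted well clear.

**Last checks (wrist view, at 14 s of the 42 s):**
- **Height and tilt:** the lid was 138 mm high and tilted 0.121 rad, so the tin stands flat on the rollers with its underside at 64 mm, the home height.
- **Alignment:** the yaw was within about 0.3° of the lane and the tin was less than 1 mm off the centreline.
- **Contact:** the picture shows it against the stop plate.

**What disagreed:** my estimate of the tin's position along the lane came out at 0.100 to 0.106 m, against the nominal 0.094 m. That is inside the allowed 0.079 to 0.109 m, but only just at the high end. I put the offset down to uncertainty in where I placed the lane's middle. The last top view was blocked by the arm and gave no check.

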